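Sift the steel balls out of the wooden ones

TASK

Hold the sieve by its green handle and, with it standing on the rails of the catch box, slide it gently against the blue sprung stop, then gently against the red one, and shake it side to side between the stops until every small steel ball has fallen into the box and only the large wooden balls are left in it; never ram the stops or press hard. Then carry the sieve with the large balls over to the white tray, set it gently down flat in it and let go. Leave everything else on the desk alone.

Things in the scene. Friction and masses are not known exactly. Their poses are not given: they have to be found in the camera images.
- sieve: Hand sieve: open wooden frame 116 (own x) x 146 (own y) x 36 mm high, walls 8 mm; bottom of four pairs of steel wires along x, 18 mm gaps between the pairs. A green bar over the middle is its handle. About 0.33 to 0.55 kg. Origin: centre of its underside, z up. It starts standing on the catch box's rails, its axes along the box's
- handle (a point): Centre of the sieve's green handle bar: the bar is 116 mm long along the sieve's x, 14 mm wide (y), 16 mm high, with free space of 30 mm below it and no obstacle above; centre 78 mm above the sieve's underside, right over the sieve's middle
- box: Wooden catch box fixed to the table, 130 (own x) x 320 (own y) x 60 mm high, open on top, inner floor 6 mm up. Origin: centre of its underside. Its two long walls are rails along its y; the sieve stands on them and slides along y between guide lips 12 mm high, 4 mm clear each side. At most 25 N may act between the sieve and the box with its stops
- rails (a point): Midpoint between the rails' tops, 60 mm above the table; the polished rails bear the sieve without sinking; pressed, they give on springs, 3 N per mm, up to 8 mm. A stop, up to 36 mm higher than the rails, is clamped at each end at a place NOT reported: from the start the sieve slides freely 8 to 46 mm each way until its side wall meets the stop's pad, differently at each end: feel for it
- blue_stop (a joint): Compression (m) of the blue stop's pad, at the box's +y end: 0 free, grows as the sieve presses it towards +y; spring 2 N per mm, solid at 0.014. 3 mm or more is a proper knock; 8 mm is plenty
- red_stop (a joint): The same for the red stop at the box's -y end, pressed towards -y
- tray: Shallow white parking tray fixed to the table, outer 148 (own x) x 178 (own y) x 18 mm high, walls and floor 5 mm, so the sieve fits in with 11 mm to spare all round with its x along the tray's x (either way round). Origin: centre of its underside
- small0_center (a point): Centre of a small bright steel ball, 14 mm diameter, 11 g; it starts perched on one pair of wires of the sieve (centre 12.5 mm above the sieve's underside) and rolls off its perch when the sieve is jerked along y with more than about 3.5 m/s2, then drops through an 18 mm gap
- small1_center (a point): Centre of a small bright steel ball, 14 mm diameter, 11 g, as small0
- small2_center (a point): Centre of a small bright steel ball, 14 mm diameter, 11 g, as small0
- small3_center (a point): Centre of a small bright steel ball, 14 mm diameter, 11 g, as small0
- large0_center (a point): Centre of a large red wooden ball, 30 mm diameter, 14 g; too big for the gaps
- large1_center (a point): Centre of a large red wooden ball, 30 mm diameter, 14 g; too big for the gaps
- large2_center (a point): Centre of a large red wooden ball, 30 mm diameter, 14 g; too big for the gaps
- brush_pot: Bystander: blue ceramic pot of brushes, 76 mm wide, 200 mm tall with the brushes; origin under its centre
- glue: Bystander: white glue bottle with an orange cap, 56 mm wide, 130 mm tall; origin under its centre
- paint_jar: Bystander: yellow paint jar, 64 mm wide, 75 mm tall; origin under its centre
- tin: Bystander: closed metal tin, 114 x 164 x 62 mm; origin under its centre
- plaster: Bystander: rounded white plaster form, 100 mm wide, 78 mm tall; origin under its centre
- spatula: Bystander: spatula lying on the table along its own x, handle to -x, about 250 mm long

How it is judged:
By the outcome, as a careful person would: the job done as asked, in the order asked, and still so for the second after the job is handed in, with the robot touching nothing.
It also fails if it takes over 58 s, if anything falls off the work surface, if the arm or the gripper's body presses on something with over 40 N, if the wrist force passes 120 N, or if a joint passes its speed limit or range.

ROBOT

A 6-joint arm with a two-finger parallel gripper is mounted at the origin on the work surface. World frame = base frame: x ahead of the robot, y to its left, z up, the work surface at z = 0. Lengths are in m, angles in rad, forces in N, time in s.
With the tool pointing down it reaches from about 0.35 to 0.725 m from the base axis. Payload 6 kg.
Tool frame: the origin (TCP) lies between the finger pads; the fingertips stand 19 mm ahead of it and the grasp point (between the pads) is the TCP; z points along the fingers, y is the direction in which the jaws open and shut (so a half turn about z gives the same grasp; the last joint's range is limited). The gripper opens to 85 mm and grips with 20 to 120 N. Pads are 22 mm wide; open, the fingers measure 114 mm over their backs; the gripper's body (76 mm by 85 mm) begins 54 mm behind the grasp point. The pads swing forward as they close: fully open they stand 13 mm farther back than shut.
Start: joints at [1.531, 0.04, 0.085, 0, -1.615, -0.334], TCP at [0.219, 0.559, 0.25] pointing down, gripper open.
Joint ranges: [-2.56, 2.56], [-1.29, 2.01], [-1.08, 1.49], [-3.29, 1.98], [-2.81, -0.18], [-2.99, 2.99]. Speed limits (rad/s): [2.57, 2.57, 3.01, 3.14, 3.14, 3.14].

INTERFACE

Orientations are given as a unit quaternion [x, y, z, w].
In Python, from workcell import env, hand, kinematics, status, cams, order gives the robot as it stands. Calls block until the motion is done:
- env.reach(position, orientation): joint-space move of the TCP to a pose.
- env.move_l(position, rotation=None, v=0.15, threshold=None): straight line of the TCP; rotation=None keeps the orientation; v is the mean speed in m/s. With threshold (N) it stops when the force on the tool has changed by that much, and returns True; else False.
- env.movej(angles): joint-space move.
- hand.grip(opening): finger opening in m; the grip force is fixed at half the most; returns when the fingers have stopped.
- env.dwell(seconds).
- kinematics.ik(position, orientation): joint angles nearest the present ones, or None.
- status.get_state(): the state.
- cams.read_camera(name): name is "scene" or "top" or "wrist"; returns (picture, depth): 480x640x3 uint8, red, green, blue; 480x640 float32, m along the optical axis (not along the pixel's ray), 0 where there is no reading.
- cams.calibration(name): a dict with "K" (3x3 intrinsics, pixels), "rvec" (rotation vector, rad) and "tvec" (3), from world to camera coordinates, as OpenCV has them; the wrist camera has in their place "hand_eye" (4x4, takes a point from camera to tool coordinates, whose origin is the TCP and whose axes are the flange's). Camera axes: x right, y down, z forward; pixel columns grow to the right and rows downward; lengths in m; the calibration is good to about 2 mm. A picture is of the moment at which its call begins: read the wrist's pose just before it. calibration takes no time and is no camera call.
A pose or a line that the arm cannot do raises env.IKError and nothing moves.
- order.close_job(): hands the job in, once; it reports no verdict.
Trained networks look in the newest picture that a camera, given by its name, has taken for a name from the list of things; names that differ only in an ending like _2 or _b are one class to them, and where a whole thing is asked for, a point or a joint stands for the part that bears it (a point fixed in the world has none). Each returns a list of dicts, best first, with "confidence" (0 to 1); they miss things now and then, are a little off and sometimes report something else, mostly with a low value. They report only what shows in the picture. A call takes as long as a camera call.
- cams.spot_in(camera, thing): "centre" ([row, column] in pixels, amid what is visible of it).
- cams.cut_out(camera, thing): "pixels" (480x640 bool, what is visible of it) and "centre" ([row, column] in pixels, amid what is visible of it).
- cams.landmark_of(camera, thing): "centre" ([row, column] in pixels: a listed point, or the origin of a listed thing).
The state is a dict: "t": time; "joint_positions": joint angles; "joint_vel": joint speeds; "joint_torque": joint torques, N m; "tcp_pos": TCP position; "tcp_rot": TCP orientation; "ft_force": force on the tool from outside, world axes, zero at the start; "wrist_torque": the same for the moment, N m; "opening": finger opening in m.
Only numpy, scipy, OpenCV 4.12 (cv2) and the standard library are available. Lean on these libraries where they do the work, as an engineer would, in place of code of your own. Each camera call takes 0.05 s, during which the arm holds its last target. There are 200 camera calls.

## Working session

There is one attempt and no reset: what is moved stays moved. The work goes in short steps, each a Python script; the robot and the scene stay as the last script left them, time stands still between calls to the robot, and variables do not carry over. Pictures are saved under pics/ and viewed, about 8 in all and at most 12, crops included, and the job is handed in when it is done.

```bash
ls; mkdir -p pics; cat > h.py <<'E'
import numpy as np, cv2
from workcell import env, hand, kinematics, status, cams, order
from scipy.spatial.transform import Rotation as R
def ray(cam,rc):
    c=cams.calibration(cam);K=np.array(c["K"])
    d=np.linalg.inv(K)@[rc[1],rc[0],1]
    if "rvec" in c:
        Rm=cv2.Rodrigues(np.array(c["rvec"],float))[0];t=np.array(c["tvec"],float).ravel()
        return -Rm.T@t, Rm.T@d
    s=status.get_state();H=np.array(c["hand_eye"]);Rt=R.from_quat(s["tcp_rot"]).as_matrix()
    return Rt@H[:3,3]+s["tcp_pos"], Rt@H[:3,:3]@d
def at_z(cam,rc,z):
    o,d=ray(cam,rc);return o+d*(z-o[2])/d[2]
def at_d(cam,rc,dep):
    o,d=ray(cam,rc);return o+d*dep
def save(cam,name):
    im,dep=cams.read_camera(cam);cv2.imwrite("pics/"+name,im[:,:,::-1]);return im,dep
E
python3 - <<'E'
from h import *
np.set_printoptions(precision=4,suppress=True)
print(status.get_state())
for c in ("top","scene"):
    im,dep=save(c,c+"0.png")
    for n,z in (("handle",.138),("sieve",.06),("box",0),("rails",.06),("tray",0),("blue_stop",.08),("red_stop",.08),("small0_center",.0725),("large0_center",.08),("tin",0),("brush_pot",0),("glue",0),("paint_jar",0),("plaster",0),("spatula",0)):
        for r in cams.landmark_of(c,n)[:4]:
            print(c,n,round(r["confidence"],2),np.round(r["centre"]),at_z(c,r["centre"],z))
E
```

```text
pics
{'t': 0.0, 'joint_positions': array([ 1.5307,  0.0408,  0.0838, -0.0005, -1.6155, -0.3337]), 'joint_vel': array([-0.0013,  0.    ,  0.0001, -0.001 ,  0.0017,  0.0015]), 'joint_torque': array([ -0.0002, -36.8214,  34.7408,   6.9319,  -0.0056,  -0.    ]), 'tcp_pos': array([0.2189, 0.5583, 0.2493]), 'tcp_rot': array([ 0.9826, -0.1858, -0.0001,  0.0009]), 'ft_force': array([0.5236, 0.3697, 0.95  ]), 'wrist_torque': array([ 0.0292, -0.0145, -0.0103]), 'opening': 0.08532882725138186}
top handle 0.8 [267. 221.] [0.5471 0.1715 0.138 ]
top sieve 0.83 [267. 229.] [0.5466 0.1653 0.06  ]
top sieve 0.24 [287. 394.] [ 0.5131 -0.1984  0.06  ]
top box 0.81 [267. 227.] [0.5466 0.18   0.    ]
top rails 0.82 [264. 224.] [0.5537 0.1775 0.06  ]
top tray 0.62 [285. 396.] [ 0.5165 -0.2121  0.    ]Traceback (most recent call last):
  File "<stdin>", line 7, in <module>
ValueError: it knows: box, brush_pot, glue, handle, large0_center, large1_center, large2_center, paint_jar, plaster, rails, sieve, small0_center, small1_center, small2_center, small3_center, spatula, tin, tray
```

```bash
python3 - <<'E'
from h import *
np.set_printoptions(precision=4,suppress=True)
im,dep=save("top","top1.png")
a=cams.cut_out("top","box");b=cams.cut_out("top","tray");s=cams.cut_out("top","sieve");hd=cams.cut_out("top","handle")
for n,l in (("box",a),("tray",b),("sieve",s)):
    for r in l[:2]:
        m=r["pixels"];rr,cc=np.nonzero(m&(dep>0))
        P=np.array([at_d("top",(y,x),dep[y,x]) for y,x in zip(rr,cc)])
        hi=P[P[:,2]>(.045 if n!="tray" else .010)] if len(P) else P
        if len(hi)<20: continue
        rect=cv2.minAreaRect(hi[:,:2].astype(np.float32)); print(n,round(r["confidence"],2),len(P),"zmax",np.percentile(P[:,2],[5,50,95]),rect)
im2,d2=save("scene","scene1.png")
for n,z in (("handle",.138),("box",0),("tray",0),("tin",0),("brush_pot",0),("glue",0),("paint_jar",0),("plaster",0),("spatula",0),("small0_center",.0725),("large0_center",.08)):
  for c in ("top","scene"):
    for r in cams.landmark_of(c,n)[:4]:
        if r["confidence"]>.4: print(c,n,round(r["confidence"],2),np.round(r["centre"]),at_z(c,r["centre"],z))
cv2.imwrite("pics/both.png",np.hstack([cv2.resize(im[130:430,90:540],(800,533))])[:,:,::-1])
E
```

```text
Traceback (most recent call last):
  File "h.py", line 15, in at_d
    o,d=ray(cam,rc);return o+d*dep
        ~~~^^^^^^^^
  File "h.py", line 5, in ray
    c=cams.calibration(cam);K=np.array(c["K"])
ValueError: time passes only in moves, steps and waits
```

```bash
cat >> h.py <<'E'
_C={}
_cal=cams.calibration
def cloud(cam,mask,dep):
    rr,cc=np.nonzero(mask&(dep>0))
    c=_cal(cam);K=np.array(c["K"]);Rm=cv2.Rodrigues(np.array(c["rvec"],float))[0];t=np.array(c["tvec"],float).ravel()
    d=np.linalg.inv(K)@np.vstack([cc,rr,np.ones(len(rr))])*dep[rr,cc]
    return (d.T-t)@Rm
E
python3 - <<'E'
from h import *
np.set_printoptions(precision=4,suppress=True)
im,dep=save("top","top1.png")
cv2.imwrite("pics/both.png",cv2.resize(im[130:430,90:540],(800,533))[:,:,::-1])
for n in ("box","tray","sieve","handle"):
    for r in cams.cut_out("top",n)[:2]:
        P=cloud("top",r["pixels"],dep)
        hi=P[P[:,2]>(.010 if n=="tray" else .045)]
        if len(hi)<20: continue
        print(n,round(r["confidence"],2),len(P),"z",np.percentile(P[:,2],[5,50,95]),cv2.minAreaRect(hi[:,:2].astype(np.float32)))
for n,z in (("tin",0),("brush_pot",0),("glue",0),("paint_jar",0),("plaster",0),("spatula",0),("small0_center",.0725),("large0_center",.08)):
    for r in cams.landmark_of("top",n)[:4]:
        if r["confidence"]>.4: print(n,round(r["confidence"],2),np.round(r["centre"]),at_z("top",r["centre"],z))
im2,d2=save("scene","scene1.png")
for n,z in (("handle",.138),("box",0),("tray",0)):
    for r in cams.landmark_of("scene",n)[:4]:
        if r["confidence"]>.4: print("scene",n,round(r["confidence"],2),np.round(r["centre"]),at_z("scene",r["centre"],z))
E
```

```text
box 0.78 6041 z [0.0029 0.0125 0.0888] ((0.5541659593582153, 0.1745014190673828), (0.13031482696533203, 0.32138338685035706), 15.512036323547363)
box 0.44 3904 z [0.0549 0.0622 0.0667] ((0.7596086263656616, 0.2349637895822525), (0.1154797375202179, 0.16507084667682648), 4.882768154144287)
tray 0.92 5107 z [0.001  0.0059 0.0186] ((0.5098768472671509, -0.21128034591674805), (0.14795738458633423, 0.17859973013401031), 5.7051849365234375)
tray 0.45 569 z [0.0278 0.0918 0.1323] ((0.7416487336158752, 0.055401794612407684), (0.05277426540851593, 0.05198342353105545), 27.69447135925293)
sieve 0.64 1851 z [0.0074 0.0955 0.1478] ((0.5559680461883545, 0.17548516392707825), (0.1213589534163475, 0.14809240400791168), 15.179597854614258)
handle 0.7 1849 z [0.0074 0.0955 0.1478] ((0.5545925498008728, 0.1788673996925354), (0.1220778077840805, 0.15383125841617584), 15.962630271911621)
tin 0.68 [175. 207.] [0.7601 0.2339 0.    ]
tin 0.62 [277. 212.] [0.5219 0.2125 0.    ]
brush_pot 0.93 [186. 407.] [ 0.7471 -0.2312  0.    ]
brush_pot 0.68 [267. 228.] [0.5459 0.1779 0.    ]
glue 0.88 [187. 284.] [0.7371 0.0544 0.    ]
paint_jar 0.86 [273. 497.] [ 0.5509 -0.4448  0.    ]
paint_jar 0.6 [185. 406.] [ 0.7489 -0.2288  0.    ]
plaster 0.6 [177. 334.] [ 0.7637 -0.0603  0.    ]
small0_center 0.59 [246. 242.] [0.5924 0.1384 0.0725]
large0_center 0.65 [271. 238.] [0.5378 0.1441 0.08  ]
scene handle 0.56 [246. 387.] [0.5583 0.18   0.138 ]
scene tray 0.69 [214. 277.] [ 0.503  -0.2184  0.    ]
```

View pics/both.png

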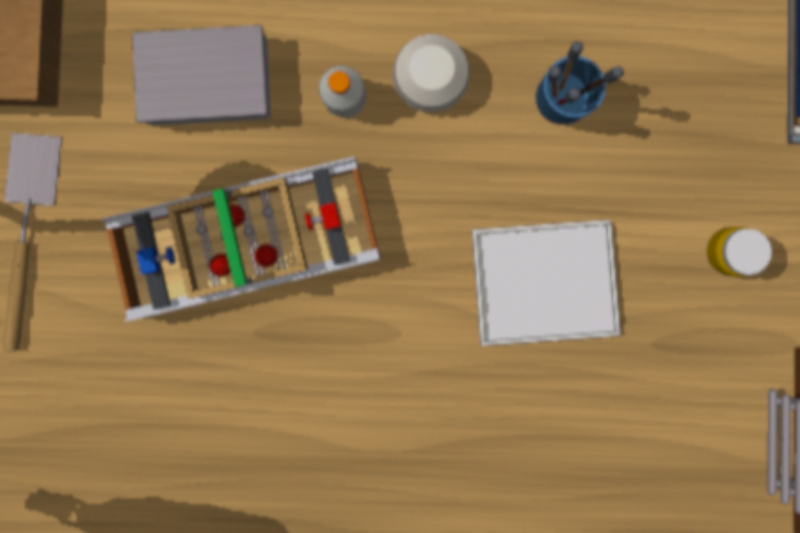

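View pics/scene1.png

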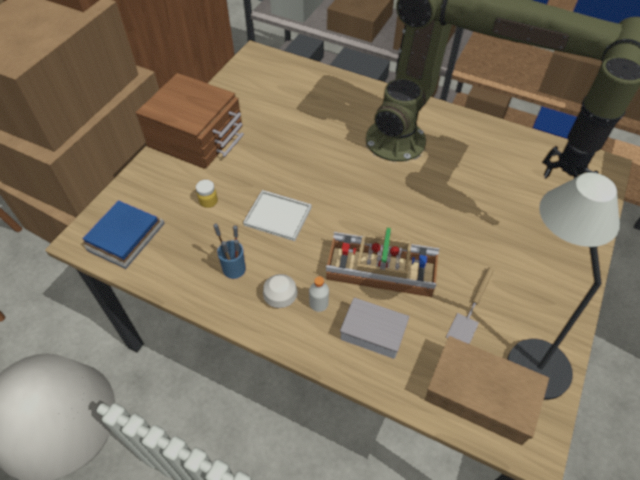

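```bash
cat >> h.py <<'E'
def quat(yaw): return (R.from_euler('z',yaw)*R.from_euler('x',np.pi)).as_quat()
E
python3 - <<'E'
from h import *
np.set_printoptions(precision=4,suppress=True)
im=cv2.imread("pics/top1.png")
yaw=np.radians(15.4)
a,dep=cams.read_camera("top")
hsv=cv2.cvtColor(a,cv2.COLOR_RGB2HSV)
m=(hsv[...,0]>45)&(hsv[...,0]<80)&(hsv[...,1]>120)
P=cloud("top",m,dep);P=P[P[:,2]>.12]
print("green",len(P),P.mean(0),np.median(P[:,2]),cv2.minAreaRect(P[:,:2].astype(np.float32)))
p=np.array([.555,.178])
q=quat(yaw);print(kinematics.ik([*p,.28],q))
env.reach([*p,.28],q)
s=status.get_state();print(s["t"],s["tcp_pos"],s["joint_positions"])
c=_cal("wrist");H=np.array(c["hand_eye"]);K=np.array(c["K"])
a,dep=save("wrist","w0.png")
Rt=R.from_quat(s["tcp_rot"]).as_matrix()
def wc(mask):
    rr,cc=np.nonzero(mask&(dep>0));d=(np.linalg.inv(K)@np.vstack([cc,rr,np.ones(len(rr))])*dep[rr,cc])
    return (Rt@(H[:3,:3]@d+H[:3,3:])).T+s["tcp_pos"]
hsv=cv2.cvtColor(a,cv2.COLOR_RGB2HSV)
m=(hsv[...,0]>45)&(hsv[...,0]<80)&(hsv[...,1]>120)
P=wc(m);P=P[(P[:,2]>.12)&(P[:,2]<.17)]
print("wrist green",len(P),P.mean(0),np.median(P[:,2]),cv2.minAreaRect(P[:,:2].astype(np.float32)))
A=wc(np.ones(dep.shape,bool));A=A[(A[:,2]>.05)&(A[:,2]<.08)&(np.hypot(A[:,0]-.555,A[:,1]-.175)<.2)]
print("box",len(A),cv2.minAreaRect(A[:,:2].astype(np.float32)))
E
```

```text
green 391 [0.5546 0.1749 0.1462] 0.14630171338478143 ((0.5545191764831543, 0.17516636848449707), (0.11466984450817108, 0.015127756632864475), 15.273664474487305)
[ 0.6542 -0.0001  0.098   0.     -1.6689  1.1853]
3.2917 [0.5548 0.1786 0.2798] [ 0.6553  0.0001  0.0979 -0.0002 -1.6688  1.1849]Traceback (most recent call last):
  File "<stdin>", line 14, in <module>
NameError: name '_cal' is not defined
```

```bash
cat >> h.py <<'E'
def wcloud(a,dep,s,mask):
    c=cams.calibration("wrist");H=np.array(c["hand_eye"]);K=np.array(c["K"]);Rt=R.from_quat(s["tcp_rot"]).as_matrix()
    rr,cc=np.nonzero(mask&(dep>0));d=(np.linalg.inv(K)@np.vstack([cc,rr,np.ones(len(rr))])*dep[rr,cc])
    return (Rt@(H[:3,:3]@d+H[:3,3:])).T+s["tcp_pos"]
def green(a):
    hsv=cv2.cvtColor(a,cv2.COLOR_RGB2HSV);return (hsv[...,0]>45)&(hsv[...,0]<80)&(hsv[...,1]>120)
E
python3 - <<'E'
from h import *
np.set_printoptions(precision=4,suppress=True)
s=status.get_state();a,dep=save("wrist","w0.png")
P=wcloud(a,dep,s,green(a));P=P[(P[:,2]>.135)&(P[:,2]<.17)]
print("wrist green",len(P),np.median(P[:,2]),cv2.minAreaRect(P[:,:2].astype(np.float32)))
A=wcloud(a,dep,s,np.ones(dep.shape,bool));A=A[(A[:,2]>.05)&(A[:,2]<.08)&(np.hypot(A[:,0]-.555,A[:,1]-.175)<.2)]
print("box",len(A),cv2.minAreaRect(A[:,:2].astype(np.float32)))
E
```

```text
wrist green 3598 0.1460502854320457 ((0.5561479330062866, 0.1757221519947052), (0.11527740955352783, 0.013323372229933739), 15.357905387878418)
box 25737 ((0.5961384773254395, 0.1859029084444046), (0.2148675173521042, 0.32152122259140015), 15.52085018157959)
```

View pics/w0.png

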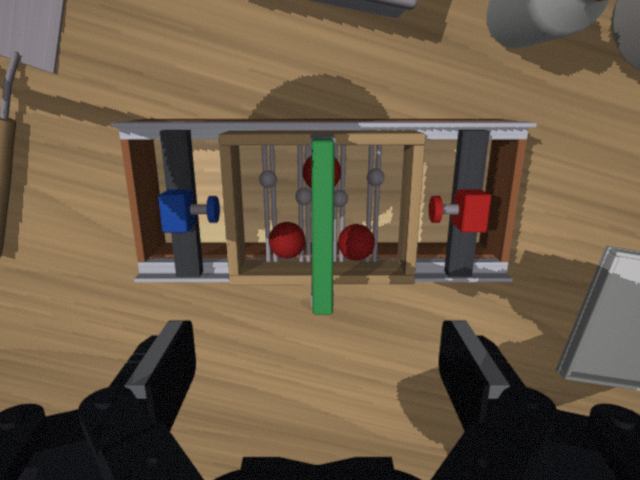

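```bash
cat >> h.py <<'E'
YAW=np.radians(15.4);Q=quat(YAW);P0=np.array([.5553,.1755,.138])
UY=np.array([-np.sin(YAW),np.cos(YAW),0]);UX=np.array([np.cos(YAW),np.sin(YAW),0])
def st():
    s=status.get_state();f=s["ft_force"];d=s["tcp_pos"]-P0
    return np.array([s["t"],d@UX*1e3,d@UY*1e3,d[2]*1e3,f@UX,f@UY,f[2],s["opening"]*1e3])
E
python3 - <<'E'
from h import *
np.set_printoptions(precision=2,suppress=True)
env.move_l(P0+[0,0,.03],Q,v=.15); print(st())
env.move_l(P0,Q,v=.1); print(st())
hand.grip(0.008); print(st())
env.dwell(.2); print(st(), status.get_state()["wrist_torque"])
E
```

```text
[ 4.24  0.54  0.1  31.35 -0.69 -0.24 -1.43 85.33]
[ 4.69  0.04 -0.15  0.19  0.65 -0.29  0.21 85.48]
[ 5.34  0.06 -0.05  0.22 -0.98 -0.78  0.72 12.81]
[ 5.54  0.05 -0.04  0.16  0.17 -0.15  1.93 12.51] [-0.15  0.04  0.04]
```

```bash
cat >> h.py <<'E'
def feel(sgn,start,maxmm,stop,step=2):
    "creep along box y from start (mm), print force, stop at |Fy|>=stop N"
    y=start;base=None
    while abs(y-start)<maxmm:
        y+=sgn*step;env.move_l(P0+UY*y*1e-3,Q,v=.04)
        f=np.mean([st() for _ in range(1)],0)
        print(y,f)
        if -sgn*f[5]>=stop: break
    return y
E
python3 - <<'E'
from h import *
np.set_printoptions(precision=2,suppress=True)
y=feel(1,0,48,9.0)
env.dwell(.1);print(st())
E
```

```text
2 [ 5.79  0.05  1.82  0.13 -0.07 -2.81  1.47 12.89]
4 [ 6.04  0.05  4.01  0.07 -0.23 -2.53  0.95 13.11]
6 [ 6.29  0.03  6.18  0.03 -0.12 -0.74  2.17 13.09]
8 [ 6.54  0.02  8.21  0.   -0.32 -1.73  2.19 12.75]
10 [ 6.79 -0.01  9.95  0.02 -0.78 -2.82  2.44 12.84]
12 [ 7.04 -0.03 11.33  0.05  0.27 -4.73  0.5  13.01]
14 [ 7.29 -0.04 12.64  0.24  0.93 -8.18  1.04 12.9 ]
16 [  7.54  -0.05  13.97   0.4   -0.58 -10.42   2.78  13.03]
[  7.64  -0.07  13.92   0.4    0.14 -10.55   2.64  12.64]
```

```bash
python3 - <<'E'
from h import *
np.set_printoptions(precision=2,suppress=True)
env.move_l(P0-UY*.006,Q,v=.05);print(st())
y=feel(-1,-6,42,10.0)
env.dwell(.1);print(st())
E
```

```text
[ 8.23  0.09 -6.17  0.06 -0.5  -0.42  1.34 12.88]
-8 [ 8.48  0.05 -7.8  -0.01  0.94  1.77  1.78 12.77]
-10 [ 8.73  0.   -9.91 -0.01 -0.27  2.58  1.24 13.03]
-12 [  8.98  -0.03 -12.15  -0.01  -0.48   1.83   1.62  12.96]
-14 [  9.23  -0.   -14.13  -0.02   0.67   2.72   1.65  13.05]
-16 [  9.48   0.03 -15.67  -0.07   0.21   3.77   1.39  13.12]
-18 [  9.73   0.08 -17.06  -0.05  -0.49   6.63   1.63  13.18]
-20 [  9.98   0.12 -18.45   0.07  -1.02  10.2    2.62  13.04]
[ 10.08   0.13 -18.4    0.08  -1.17   9.32   2.59  13.1 ]
```

```bash
python3 - <<'E'
from h import *
np.set_printoptions(precision=2,suppress=True)
env.move_l(P0-UY*.021,Q,v=.04);print(st())
env.move_l(P0+UY*.004,Q,v=.06)
for i in range(3):
    env.move_l(P0-UY*.010,Q,v=.15);print(st())
    env.move_l(P0+UY*.005,Q,v=.15);print(st())
s=status.get_state();a,dep=save("wrist","w1.png")
for n in ("small0_center","large0_center"):
    print(n,[(np.round(r["centre"]),round(r["confidence"],2)) for r in cams.landmark_of("wrist",n)])
E
```

```text
[ 10.33   0.15 -18.94   0.17  -1.78  11.85   3.43  13.21]
[ 11.15   0.04 -10.86   0.12   0.09  -2.27   1.51  12.7 ]
[11.4   0.07  6.01 -0.01 -1.22  3.02  2.79 12.81]
[ 11.65   0.02 -10.89   0.15  -0.38  -2.25   1.96  12.93]
[11.9   0.01  5.95 -0.06 -0.33  2.76  2.69 12.91]
[ 12.15  -0.02 -10.92   0.11   0.84  -2.23   1.37  12.67]
[12.4   0.    5.93 -0.09 -0.6   3.12  2.95 13.05]
small0_center []
large0_center [(array([338., 372.]), 0.74)]
```

View pics/w1.png

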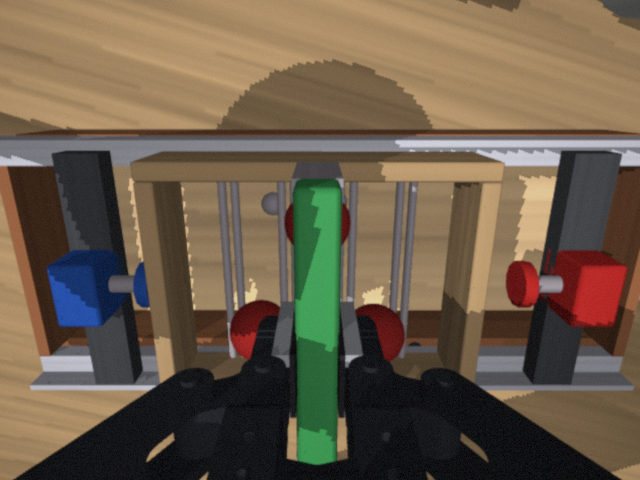

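```bash
python3 - <<'E'
from h import *
np.set_printoptions(precision=2,suppress=True)
for i in range(4):
    env.move_l(P0-UY*.011,Q,v=.19)
    env.move_l(P0+UY*.006,Q,v=.19)
print(st())
a1,_=cams.read_camera("wrist")
env.move_l(P0-UY*.011,Q,v=.15);print(st())
a2,dep=cams.read_camera("wrist")
sc,_=cams.read_camera("scene");
cr=lambda a:a[140:400,100:540]
sc=cv2.resize(sc[225:300,320:445],(440,264),interpolation=cv2.INTER_CUBIC)[:260]
cv2.imwrite("pics/m2.png",np.vstack([np.hstack([cr(a1)[:,40:440],cr(a2)[:,40:440]]),np.hstack([sc,np.zeros((260,360,3),np.uint8)])])[:,:,::-1])
E
```

```text
[14.55  0.01  7.05 -0.07 -1.46  2.78  1.97 12.84]
[ 14.87  -0.09 -12.12   0.07   0.77  -2.61   2.09  12.79]
```

View pics/m2.png

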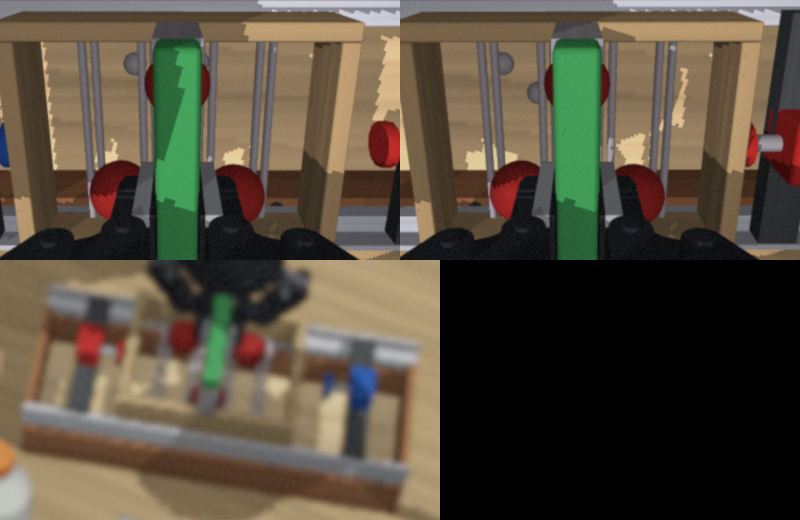

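```bash
python3 - <<'E'
from h import *
np.set_printoptions(precision=2,suppress=True)
env.move_l(P0-UY*.003,Q,v=.06)
env.move_l(P0-UY*.003+[0,0,.01],Q,v=.04);print(st())
env.move_l(P0-UY*.003+[0,0,.11],Q,v=.15);print(st())
a2,dep=cams.read_camera("wrist")
sc,_=cams.read_camera("scene")
sc=cv2.resize(sc[200:300,320:445],(500,400),interpolation=cv2.INTER_CUBIC)
cv2.imwrite("pics/m3.png",np.hstack([a2[60:460,130:430],sc])[:,:,::-1])
E
```

```text
[15.65 -0.34 -2.89  9.25  0.15  0.5  -6.54 13.09]
[ 16.47  -0.45  -2.85 108.41  -0.39   0.27  -6.03  12.87]
```

View pics/m3.png

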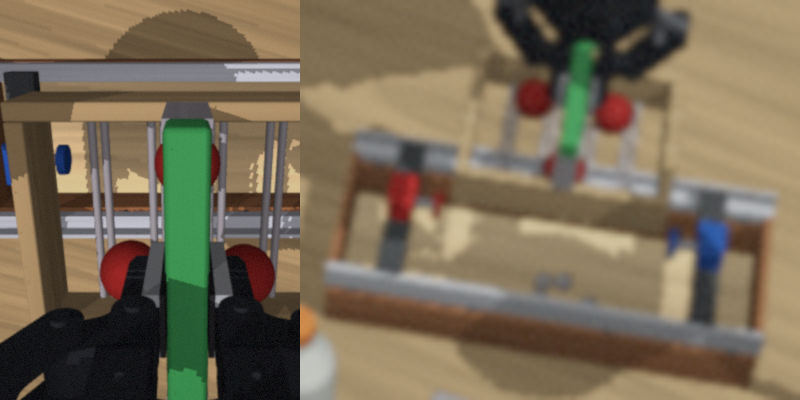

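```bash
python3 - <<'E'
from h import *
np.set_printoptions(precision=3,suppress=True)
T=np.array([.511,-.211]);q=quat(np.radians(5.7))
print(kinematics.ik([*T,.2],q))
env.move_l([.555,.0,.248],quat(np.radians(10)),v=.15)
env.move_l([*T,.2],q,v=.15)
s=status.get_state();print(s["t"],s["tcp_pos"],s["ft_force"],s["opening"])
a,dep=cams.read_camera("top")
for n in ("small0_center","large0_center","tray","handle"):
    print(n,[(np.round(r["centre"]),round(r["confidence"],2)) for r in cams.landmark_of("top",n)])
P=cloud("top",green(a),dep);P=P[P[:,2]>.15];print("green",P.mean(0),cv2.minAreaRect(P[:,:2].astype(np.float32)))
w,_=cams.read_camera("wrist")
b=cv2.resize(a[210:320,140:270],(472,400),interpolation=cv2.INTER_CUBIC)
t=cv2.resize(a[230:350,340:440],(328,400),interpolation=cv2.INTER_CUBIC)
cv2.imwrite("pics/m4.png",np.hstack([b,t])[:,:,::-1]);cv2.imwrite("pics/w4.png",w[:,:,::-1])
E
```

```text
[-0.028 -0.085 -0.13   0.    -1.526  1.698]
19.4917 [ 0.511 -0.21   0.2  ] [-0.057  0.52  -4.64 ] 0.012813307031996115
small0_center [(array([252., 227.]), 0.38), (array([175., 206.]), 0.25)]
large0_center [(array([180., 407.]), 0.38)]
tray []
handle []
green [ 0.56  -0.184  0.343] ((0.5603366494178772, -0.17965136468410492), (0.004741661250591278, 0.06100133806467056), 5.776668071746826)
```

View pics/m4.png

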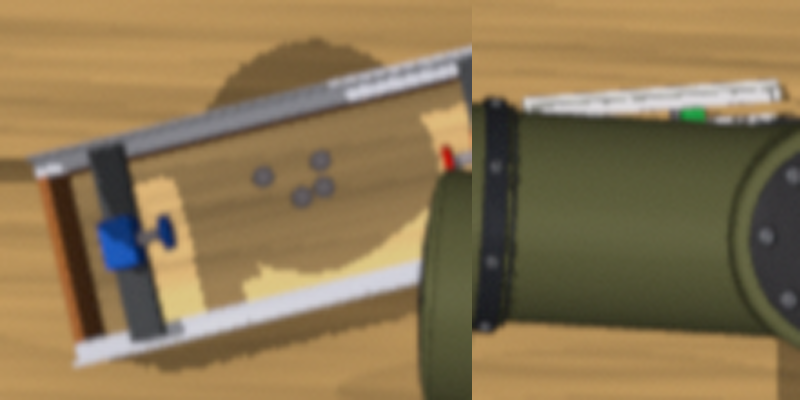

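View pics/w4.png

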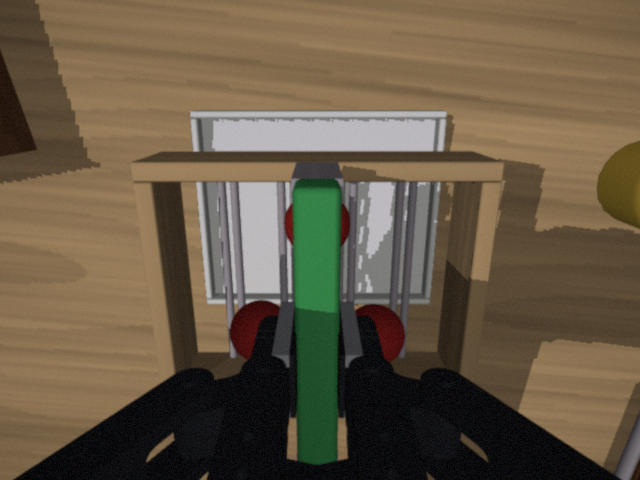

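```bash
python3 - <<'E'
from h import *
np.set_printoptions(precision=3,suppress=True)
T=np.array([.511,-.211]);q=quat(np.radians(5.7))
def pr():
    s=status.get_state();print(s["t"],s["tcp_pos"],s["ft_force"],s["opening"],s["wrist_torque"])
env.move_l([*T,.105],q,v=.1);pr()
env.move_l([*T,.090],q,v=.04);pr()
for z in (.088,.087,.086,.085,.084,.083,.082,.081):
    env.move_l([*T,z],q,v=.02);pr()
    if status.get_state()["ft_force"][2]>-1.: break
w,_=cams.read_camera("wrist");cv2.imwrite("pics/w5.png",w[:,:,::-1])
E
```

```text
20.8917 [ 0.512 -0.211  0.106] [-0.094  0.033 -5.824] 0.012845709296043218 [-0.031 -0.037 -0.034]
21.4167 [ 0.511 -0.211  0.09 ] [ 0.742 -0.068 -4.75 ] 0.012950074555087789 [ 0.006 -0.038  0.035]
21.6667 [ 0.511 -0.211  0.088] [ 0.36  -0.088 -5.381] 0.01325952073632485 [-0.012  0.026 -0.004]
21.9167 [ 0.511 -0.211  0.087] [ 0.878  0.562 -5.611] 0.01292095546970507 [-0.03  -0.021 -0.028]
22.1667 [ 0.511 -0.211  0.086] [ 0.145 -0.909 -5.819] 0.013085226739446568 [-0.006  0.019 -0.013]
22.4167 [ 0.511 -0.211  0.085] [ 0.41  -0.278 -5.655] 0.013332302150082955 [ 0.002 -0.006 -0.024]
22.6667 [ 0.511 -0.211  0.084] [ 0.581  0.099 -6.14 ] 0.012828559616667585 [-0.    -0.037 -0.002]
22.9167 [ 0.511 -0.211  0.083] [ 0.814 -0.298 -3.797] 0.012745587818371724 [-0.007  0.061  0.03 ]
23.1667 [ 0.511 -0.211  0.083] [-5.088  3.323  5.145] 0.012997299013226566 [0.896 1.546 0.039]
```

View pics/w5.png

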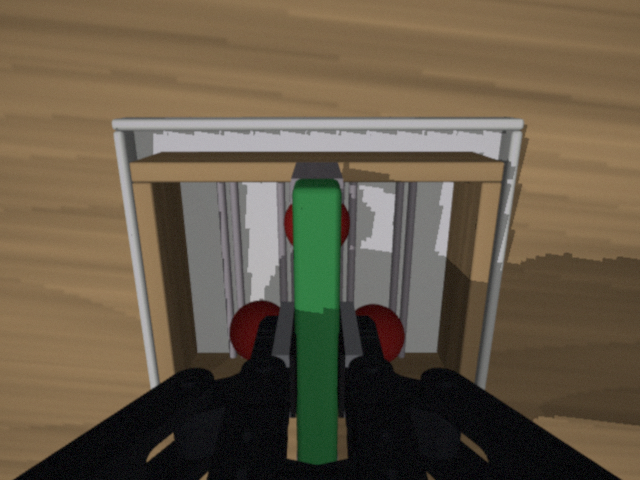

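```bash
python3 - <<'E'
from h import *
np.set_printoptions(precision=3,suppress=True)
T=np.array([.511,-.211]);q=quat(np.radians(5.7))
env.move_l([*T,.0825],q,v=.02);print(status.get_state()["ft_force"])
hand.grip(.06)
env.move_l([*T,.13],q,v=.06);env.move_l([*T,.26],q,v=.15)
env.dwell(.3)
s=status.get_state();print(s["t"],s["ft_force"],s["opening"])
w,dep=save("wrist","w6.png")
P=wcloud(w,dep,s,green(w));P=P[(P[:,2]>.05)&(P[:,2]<.13)]
print(np.percentile(P[:,2],[5,50,95]),cv2.minAreaRect(P[:,:2].astype(np.float32)))
E
```

```text
[-4.5    1.391  6.218]
26.2333 [-0.381 -0.605 -0.535] 0.06005463702942714
[0.09  0.091 0.092] ((0.511900782585144, -0.21029745042324066), (0.11545088142156601, 0.013213904574513435), 6.0960917472839355)
```

View pics/w6.png

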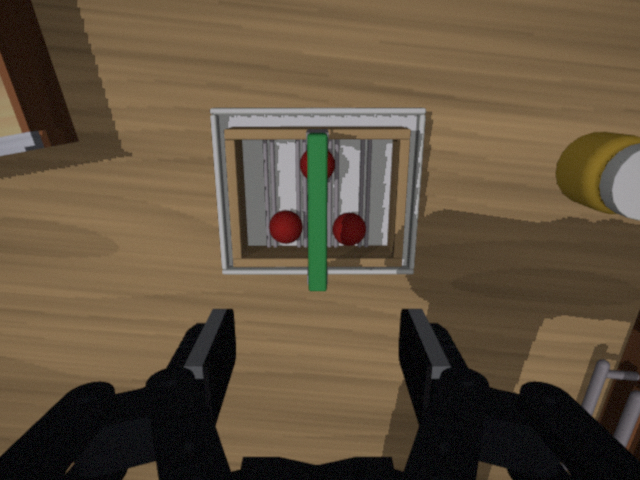

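The sieve sits flat in the tray: the handle top is at 0.091 m, as it should be. All three large balls are in it and the gripper is clear.

```bash
python3 -c "
from h import *
order.close_job()"
```

```text
the job is handed in; nothing more can be done
```

The job is done and handed in at about 26 s of the 58 s allowed; the system gave no verdict.

- **Stops:** I pressed the sieve gently against the blue stop (about 4 mm), then the red one (about 4 mm). Those depths are worked out from the arm's position and the wrist force, which peaked at about 12 N.
- **Shaking:** I shook it between the stops with about 15 short strokes, without touching either stop again as far as position and force showed.
- **Small balls:** the top camera showed all four lying in the catch box before I set the sieve down.
- **Placing:** I lowered the sieve into the white tray until it touched, then let go. The tool force changed by about 11–12 N as it took its weight, of which roughly 6 N was pressing.
- **Last check:** the wrist camera showed the sieve inside the tray with all three large balls in it. The handle top was level at 0.091 m, which is the expected height, and the gripper was clear.

One check disagreed with nothing but told me little: the ball detector missed most of the balls after shaking, so the ball counts come from the pictures. I took no final picture of the bystander objects; the arm did not go near them.

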